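Wedge a sagging rack module up to its height lugs

TASK

The front of the power-supply module has sagged in the bench rack. Lay the orange wedge flat on the bench, square to the middle of the module's front, thin end first, and slide it under the module's front foot until the ears rise to the red lugs on the posts and bear snugly on them, so that the module cannot drop or rattle; go by the feel of the push (about 10 N is right) and do not jam it. Leave the wedge there, do not lift or press the module with the gripper, and do not disturb the other things on the bench.

Things in the scene. Friction and masses are not known exactly. Their poses are not given: they have to be found in the camera images.
- wedge: Loose orange hard-plastic levelling wedge, slippery, 130 g, 180 long x 38 wide. Origin: centre of its underside; x points to the thin end (4 mm thick at x = +90). The top slopes 1 in 7 up to 23 mm at x = -43, then is level to the heel (x = -90): a block 47 long, 38 wide, 23 high, rubber pads on its sides, to be gripped across or pushed from behind. z up.
- rack: Small dark steel bench rack, fixed, 250 wide, 134 high, open at the front, which faces the robot. Origin: at the face, below the middle of the module's front edge, 0 to 2 mm above the bench (screw feet set differently each time); x points into the rack, z up. Between its side rails (216 mm apart) the bench is bare for 190 mm behind the front.
- unit: Grey 0.7 kg power-supply module, cream face plate 254 x 43 mm. Origin: middle of its lower front edge, 13 to 15 mm above the bench at first; x to the rear, y left, z up. Its front rides on the wedge by a black nylon foot bar (50 wide, 12 thick, 14 mm behind the face) that hangs 1 to 6 mm below the edge; its setting differs and is not reported. Swings on rear bolts 196 mm behind the face.
- ear (a point): Top of the module's left ear (towards +y), at the face, above a red index line. The ears lie before the front posts. At the start 6 mm below point lug, at its lower rest. The module loads the wedge with 2.5 to 5.5 N.
- lug (a point): Height mark: middle of the underside of the red locating lug on the left front post (14 x 19 x 8 mm; a twin is on the right post). The ear stops here hard. Raising the module takes some 2 to 8 N of level push on the wedge's heel; once the ears touch the lugs the push climbs steeply, within 1 mm of wedge travel; 9 to 11 N seats it well.
- meter: Bystander: grey hand multimeter 140 x 72 x 37 mm lying on its back, origin at the centre of its underside, x along its length.
- solder_reel: Bystander: upright reel of solder, 60 mm across, 50 high; origin at the centre of its underside.
- screwdriver: Bystander: screwdriver, 190 long, green handle, lying on the bench; its length is along x.
There are look-alikes about, which are no part of the job. There is more than one size of the wedge; the one meant has the size given above.

How it is judged:
On the way:
1. the wedge carries the module and has begun to raise it (z of ear in the frame of lug above -0.005 m and contact force between wedge and unit above 1 N), for 0.1 s.
At the end, for the whole second after the job is handed in: The ears stand at the lugs (within 1 mm) and the wedge bears on the module with more than 6 N, more than its weight alone; the wedge lies flat on the bench (within 0.06 rad), square to the rack (0.14 rad), within 30 mm of the middle, released; all at rest (z of ear in the frame of lug above -0.001 m and contact force between wedge and unit above 6 N and angle between wedge's own z axis and vertical below 0.06 rad and angle between the x axis of wedge and the x axis of rack, either way round below 0.14 rad and y of wedge in the frame of rack between -0.03 and 0.03 m and linear speed of each of wedge, unit below 0.005 m/s); the robot touches nothing.
It fails at once if the wedge is jammed: over 17 N between wedge and module (contact force between wedge and unit above 17 N).
It fails at once if the robot itself lifts or presses the module with over 5 N (contact force between any of the fingers, the arm and unit above 5 N).
It fails at once if the multimeter, solder reel or screwdriver is moved by more than 20 mm (distance of any of meter, solder_reel, screwdriver from where it was at the start of the episode above 0.02 m).
It also fails if it takes over 67 s, if anything falls off the work surface, if the arm or the gripper's body presses on something with over 40 N, if the wrist force passes 120 N, or if a joint passes its speed limit or range.

ROBOT

A 6-joint arm with a two-finger parallel gripper is mounted at the origin on the work surface. World frame = base frame: x ahead of the robot, y to its left, z up, the work surface at z = 0. Lengths are in m, angles in rad, forces in N, time in s.
With the tool pointing down it reaches from about 0.325 to 0.925 m from the base axis. Payload 3.1 kg.
Tool frame: the origin (TCP) lies on the centre line of the jaws, within the pads' length; the fingertips stand ctrl.tips_ahead ahead of it and the grasp point (between the pads) lies 11 mm behind it (ctrl.tips_ahead is the distance from the TCP to the fingertips, in m); y points along the fingers, z is the direction in which the jaws open and shut, and the axes are right-handed (so a half turn about y gives the same grasp; the last joint's range is limited). The gripper opens to 85 mm and grips with 20 to 120 N. Pads are 22 mm wide; open, the fingers measure 114 mm over their backs; the gripper's body (76 mm by 85 mm) begins 54 mm behind the grasp point. The pads swing forward as they close: fully open they stand 13 mm farther back than shut.
Start: joints at [1.008, 0.217, 1.613, -0, 1.311, -0.112], TCP at [0.272, 0.563, 0.206] pointing down, gripper open.
Joint ranges: [-2.75, 2.75], [-0.78, 2.1], [0.31, 2.55], [-1.13, 4.27], [0.13, 2.63], [-2.58, 2.58]. Speed limits (rad/s): [2.79, 2.79, 3.14, 3.14, 3.14, 3.14].

INTERFACE

Orientations are given as a unit quaternion [x, y, z, w].
In Python, from rig import ctrl gives the robot as it stands. The module is installed in compiled form; this text tells all that it offers.
- The arm moves only by the tool move_arm, never from a script. Its argument "targets" is a list that holds one entry, the list of rows, each a list of 7 numbers: the gripper command: -1 is shut, 1 is fully open, values between are in proportion, then the shift along the world's x, y, z in m, then the turn, a rotation vector about the world's x, y, z in rad. A call has 1 to 10 rows; each row is the pose to reach, as a shift and turn from the pose commanded when the call began; what a row does not reach only later rows make up. A row lasts 1/12 s, in which the tool goes at most 41.7 mm and 7.16 degrees, less where a joint would pass 70% of its speed; a pose out of reach is approached as far as the arm can. A call with a gripper value outside its range is refused whole. The fingers move at their own pace and stop on an object; "grip_force" is the grip in N (left out, the last holds). Time passes only in rows, so rows that repeat a pose let the fingers close. It gives the time, the measured TCP pose, the force and the opening at its end, in the units of the state.
- ctrl.read_state(): the state, without advancing time (a new reading comes with each control period).
- ctrl.capture(name): name is "scene" or "top"; returns the picture (480x640x3 uint8, red, green, blue); there is no depth.
- ctrl.camera_params(name): a dict with "vertical_fov" (degrees; the focal length in pixels is half the picture's height over the tangent of half this angle, whatever the lens; pixels are square), "cx", "cy" (the principal point, pixels), "k1" (the pictures are not rectified: a ray, as slopes to the right and down, at radius r is drawn at 1 + k1 r^2 times it, then the intrinsics apply), "eye" and "rotation" of the camera in the world. Camera axes: x right, y up, looking along -z (the intrinsics and any distortion apply to the point x, -y, -z); pixel columns grow to the right and rows downward; lengths in m; the calibration is good to about 2 mm. A picture is of the moment at which its call begins. camera_params takes no time and is no camera call.
- ctrl.hand_in(): hands the job in, once; it reports no verdict.
Trained networks look in the newest picture that a camera, given by its name, has taken for a name from the list of things; names that differ only in an ending like _2 or _b are one class to them, and where a whole thing is asked for, a point or a joint stands for the part that bears it (a point fixed in the world has none). Each returns a list of dicts, best first, with "score" (0 to 1); they miss things now and then, are a little off and sometimes report something else, mostly with a low value. They report only what shows in the picture. A call takes as long as a camera call. They do not tell look-alikes from the thing itself.
- ctrl.spot_in(query, camera): "position" ([column, row] in pixels, amid what is visible of it).
- ctrl.regions_of(query, camera): "mask" (480x640 bool, what is visible of it) and "position" ([column, row] in pixels, amid what is visible of it).
- ctrl.place_of(query, camera): "position" ([column, row] in pixels: a listed point, or the origin of a listed thing).
The state is a dict: "t": time; "joints": joint angles; "joint_velocities": joint speeds; "effort": joint torques, N m; "tool_pos": TCP position; "ee_rot": TCP orientation; "wrist_force": force on the tool from outside, world axes, zero at the start; "wrist_torque": the same for the moment, N m; "grip_width": finger opening in m.
Only numpy, scipy, OpenCV 4.12 (cv2) and the standard library are available. Lean on these libraries where they do the work, as an engineer would, in place of code of your own. Each camera call takes 0.05 s, during which the arm holds its last target.

## Working session

There is one attempt and no reset: what is moved stays moved. The work goes in short steps, Python scripts to look and compute and a tool call to move; the robot and the scene stay as the last step left them, time stands still between calls to the robot, and variables do not carry over. Pictures are saved under pics/ and viewed, and the job is handed in when it is done.

Besides the shell and the picture viewer there is one more tool, called after "Request:" in YAML: its name, and indented under it one key for each argument. move_arm: Moves the arm, as the interface text tells. Its arguments: {"type":"object","properties":{"targets":{"type":"array"},"grip_force":{"type":"number"}},"required":["targets"]}

```bash
mkdir -p pics; cat > h.py <<'E'
from rig import ctrl
import numpy as np, cv2
def cap(name,fn):
    im=ctrl.capture(name); cv2.imwrite('pics/'+fn,im[:,:,::-1]); return im
def KD(p):
    f=240/np.tan(np.radians(p['vertical_fov'])/2)
    return np.array([[f,0,p['cx']],[0,f,p['cy']],[0,0,1.]]),np.array([p['k1'],0,0,0,0.])
def R(p):
    r=np.array(p['rotation']); return r if r.shape==(3,3) else __import__('scipy.spatial.transform',fromlist=['x']).Rotation.from_quat(r).as_matrix()
def ray(cam,px):
    p=ctrl.camera_params(cam);K,D=KD(p)
    u=cv2.undistortPoints(np.array(px,float).reshape(-1,1,2),K,D).reshape(-1,2)
    d=np.c_[u[:,0],-u[:,1],-np.ones(len(u))]@R(p).T
    return np.array(p['eye']),d
def at_z(cam,px,z):
    e,d=ray(cam,px); return e+d*((z-e[2])/d[:,2])[:,None]
def proj(cam,X):
    p=ctrl.camera_params(cam);K,D=KD(p)
    c=(np.array(X,float).reshape(-1,3)-p['eye'])@R(p)
    c=c*[1,-1,-1]
    return cv2.projectPoints(c.reshape(-1,1,3),np.zeros(3),np.zeros(3),K,D)[0].reshape(-1,2)
def tri(pa,pb,ca='scene',cb='top'):
    e1,d1=ray(ca,pa);e2,d2=ray(cb,pb);d1=d1[0]/np.linalg.norm(d1[0]);d2=d2[0]/np.linalg.norm(d2[0])
    s=np.linalg.lstsq(np.c_[d1,-d2],e2-e1,rcond=None)[0]
    a=e1+s[0]*d1;b=e2+s[1]*d2
    return (a+b)/2,np.linalg.norm(a-b)
E
python3 - <<'E'
from h import *
for c in('scene','top'):
    cap(c,c+'0.png'); print(c,ctrl.camera_params(c))
    for q in('wedge','rack','unit','ear','lug','meter','solder_reel','screwdriver'):
        print(q,[(round(r['score'],2),np.round(r['position']).tolist()) for r in ctrl.place_of(q,c)][:5])
print(ctrl.read_state(),ctrl.tips_ahead)
E
```

```text
scene {'vertical_fov': 54.36608030567024, 'cx': 319.57581218226085, 'cy': 237.73137320037762, 'k1': -0.0847807381290933, 'eye': array([ 0.93966588, -0.61674518,  0.85623002]), 'rotation': array([0.33268624, 0.10474846, 0.30625259, 0.88575221])}
wedge [(0.84, [151.0, 408.0]), (0.38, [407.0, 227.0])]
rack [(0.57, [374.0, 267.0]), (0.27, [365.0, 168.0])]
unit [(0.93, [374.0, 270.0]), (0.2, [409.0, 230.0])]
ear [(0.69, [408.0, 230.0]), (0.24, [364.0, 169.0])]
lug [(0.83, [410.0, 227.0])]
meter [(0.97, [362.0, 168.0])]
solder_reel [(0.55, [465.0, 176.0])]
screwdriver [(0.85, [279.0, 391.0])]
top {'vertical_fov': 46.14304603467522, 'cx': 319.9367152957805, 'cy': 240.1768385812853, 'k1': -0.1599409791014287, 'eye': array([ 0.43273827, -0.05599307,  1.57432859]), 'rotation': array([ 0.02776961, -0.03250698, -0.70186273,  0.71102803])}
wedge [(0.85, [487.0, 264.0]), (0.7, [384.0, 277.0])]
rack [(0.66, [305.0, 206.0]), (0.23, [262.0, 197.0])]
unit [(0.9, [307.0, 208.0])]
ear [(0.9, [265.0, 194.0])]
lug [(0.77, [263.0, 198.0])]
meter [(0.6, [203.0, 284.0])]
solder_reel [(0.72, [155.0, 196.0])]
screwdriver [(0.87, [426.0, 203.0]), (0.71, [155.0, 198.0]), (0.57, [306.0, 209.0])]
{'t': 0.9, 'joints': array([ 1.00781060e+00,  2.16851144e-01,  1.61331569e+00,  1.10606005e-05,
        1.31131525e+00, -1.12192301e-01]), 'joint_velocities': array([ 0.00148606,  0.00186444, -0.00020074,  0.00095472,  0.00064807,
       -0.00102937]), 'effort': array([-1.00684993e-04, -3.96886969e+01, -3.04260242e+01, -1.32191972e-04,
        6.55025051e-04,  6.28762663e-06]), 'tool_pos': array([0.27230225, 0.56262416, 0.20587472]), 'ee_rot': array([-0.68918252,  0.15802505, -0.15804382,  0.6892588 ]), 'wrist_force': array([ 0.42146617, -0.57480351, -0.04808709]), 'wrist_torque': array([0.00137901, 0.00267344, 0.02472117]), 'grip_width': 0.0851031344302182} 0.008
```

View pics/scene0.png

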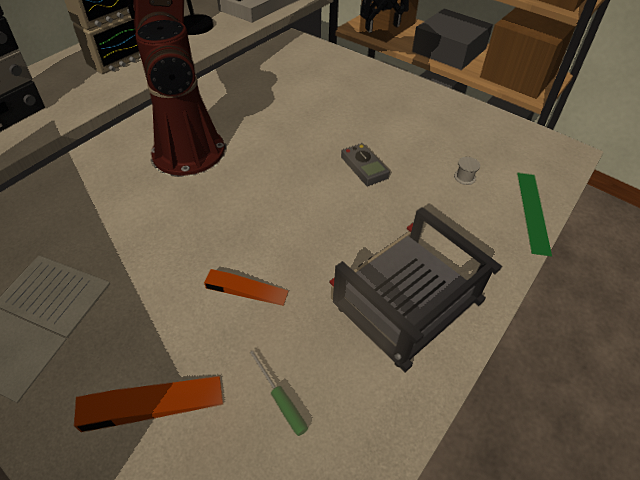

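View pics/top0.png

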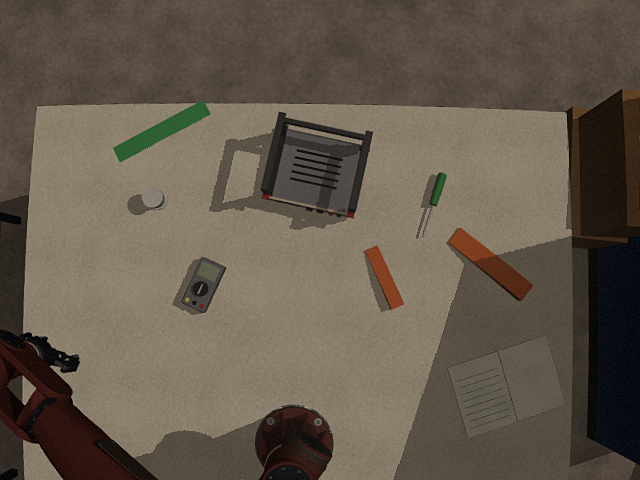

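The scene view shows two orange wedges, a small one near (247,287) and a large one near (150,403), with the screwdriver at (279,391), the rack at (410,290), the meter at (365,164) and the reel at (466,170). In the top view the small wedge is at (384,277) and the large one at (490,264). The rack front edge runs from (265,197) to (353,215). Next I measure the wedges and the rack.

```bash
python3 - <<'E'
from h import *
im=cv2.imread('pics/top0.png');s=cv2.imread('pics/scene0.png')
for I,c in((im,'top'),(s,'scene')):
    hsv=cv2.cvtColor(I,cv2.COLOR_BGR2HSV)
    m=cv2.inRange(hsv,(4,150,60),(16,255,255))
    n,l,st,ce=cv2.connectedComponentsWithStats(m)
    for i in range(1,n):
        if st[i,4]<250: continue
        r=cv2.minAreaRect(np.argwhere(l==i)[:,::-1].astype(np.float32))
        b=cv2.boxPoints(r); P=at_z(c,b,0.012)
        print(c,st[i,4],r,np.round(P[:,:2],3).tolist(),[round(float(np.linalg.norm(P[k]-P[(k+1)%4])),3) for k in range(2)])
def crop(I,x0,y0,w,h,k,fn): cv2.imwrite('pics/'+fn,cv2.resize(I[y0:y0+h,x0:x0+w],None,fx=k,fy=k,interpolation=cv2.INTER_CUBIC))
a=cv2.resize(im[220:320,340:450],None,fx=4,fy=4,interpolation=cv2.INTER_CUBIC)
b=cv2.resize(im[185:225,250:370],None,fx=6,fy=6,interpolation=cv2.INTER_CUBIC)
cv2.imwrite('pics/c1.png',a);cv2.imwrite('pics/c2.png',b)
crop(s,195,255,110,60,7,'c3.png');crop(s,320,200,110,110,5,'c4.png')
E
```

```text
top 1792 ((490.5312194824219, 263.2666015625), (93.69149017333984, 19.778470993041992), 38.32011795043945) [[0.566, -0.425], [0.61, -0.46], [0.448, -0.674], [0.404, -0.637]] [0.057, 0.269]
top 887 ((384.23388671875, 277.0197448730469), (64.79202270507812, 13.815610885620117), 65.77225494384766) [[0.54, -0.19], [0.556, -0.226], [0.392, -0.301], [0.377, -0.266]] [0.039, 0.18]
scene 465 ((561.0, 12.5), (25.0, 48.0), 90.0) [[0.399, 1.784], [0.578, 1.98], [0.66, 1.674], [0.495, 1.505]] [0.265, 0.317]
scene 275 ((381.0, 20.0), (20.0, 16.0), 90.0) [[-0.109, 1.138], [-0.057, 1.185], [0.047, 1.017], [-0.002, 0.974]] [0.07, 0.197]
scene 253 ((352.8435974121094, 31.26103973388672), (21.773967742919922, 32.157127380371094), 61.189208984375) [[-0.125, 0.874], [-0.123, 1.071], [0.011, 0.949], [0.001, 0.77]] [0.197, 0.181]
scene 4186 ((521.2014770507812, 60.48312759399414), (73.54755401611328, 67.88057708740234), 19.179006576538086) [[0.486, 0.886], [0.331, 1.461], [0.644, 1.453], [0.733, 0.904]] [0.596, 0.313]
scene 851 ((616.2020263671875, 187.95547485351562), (57.270328521728516, 16.303834915161133), 24.443954467773438) [[0.965, 0.593], [0.963, 0.673], [1.115, 0.672], [1.113, 0.594]] [0.08, 0.153]
scene 1447 ((245.6769561767578, 286.7331237792969), (83.34793090820312, 20.31230926513672), 12.994616508483887) [[0.393, -0.304], [0.361, -0.26], [0.538, -0.184], [0.564, -0.229]] [0.054, 0.192]
scene 4397 ((146.753662109375, 401.64111328125), (33.143924713134766, 150.38385009765625), 82.4505844116211) [[0.378, -0.634], [0.568, -0.426], [0.62, -0.467], [0.437, -0.666]] [0.282, 0.066]
```

View pics/c1.png

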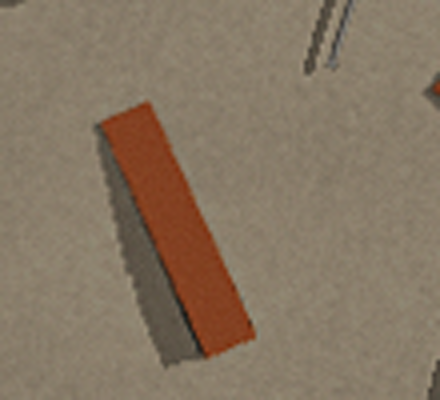

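View pics/c2.png

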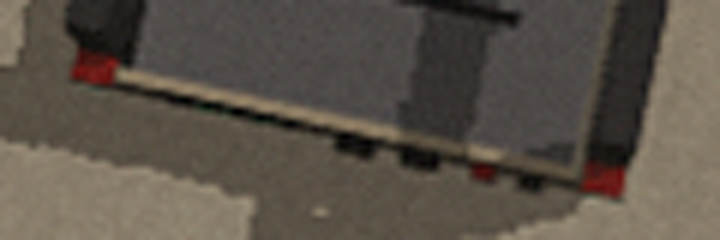

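View pics/c3.png

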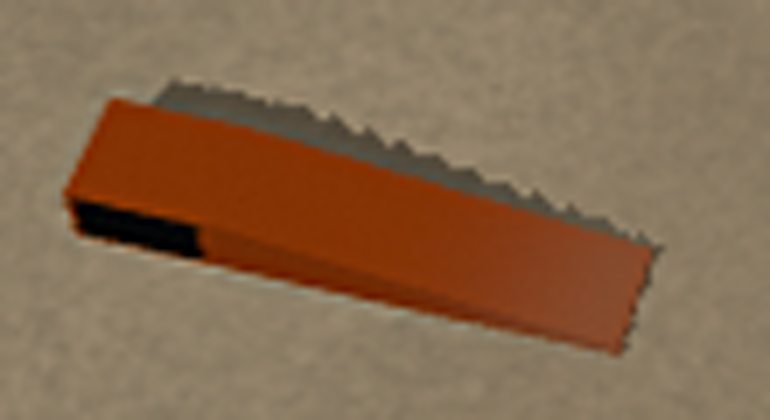

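View pics/c4.png

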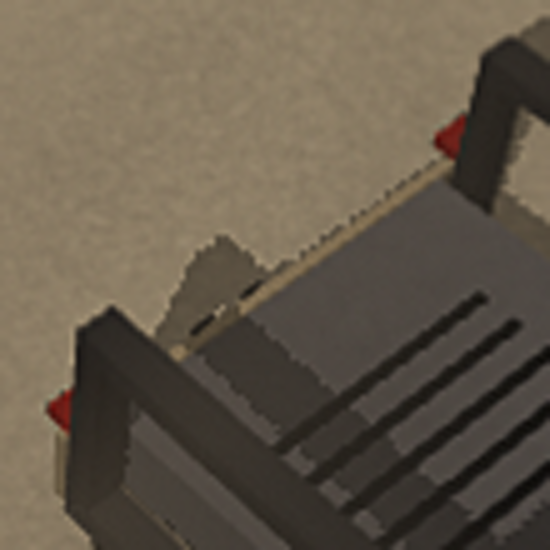

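```bash
python3 - <<'E'
from h import *
c={}
for f,cam in(('top0','top'),('scene0','scene')):
    I=cv2.imread(f'pics/{f}.png');hsv=cv2.cvtColor(I,cv2.COLOR_BGR2HSV)
    m=cv2.inRange(hsv,(0,150,60),(4,255,255))|cv2.inRange(hsv,(174,150,60),(180,255,255))
    m[:180]=0;m[300:]=0;m[:,:250]=0;m[:,430:]=0
    n,l,st,ce=cv2.connectedComponentsWithStats(m)
    for i in range(1,n):
        if st[i,4]>5: print(cam,st[i],ce[i]); 
A=at_z('top',[[265.8,196.7],[350.5,215]],0.071)
d=A[0]-A[1];yaw=np.arctan2(-d[0],d[1]);print('lugs',A,np.linalg.norm(d),'yaw',yaw)
# front top edge of face plate
B=at_z('top',[[270,198.2],[300,204.5],[347,214.8]],0.057);print(B)
for a,b in (([410,227],[263,198]),([408,230],[265,194]),([374,268],[306,207])): print(tri(a,b))
E
```

```text
top [262 194   8   5  31] [265.38709677 196.        ]
top [347 212   7   6  28] [350.21428571 214.57142857]
scene [407 223   6   9  29] [409.86206897 227.17241379]
scene [330 278   5   8  24] [331.95833333 281.54166667]
lugs [[ 0.67718375  0.08241429  0.071     ]
 [ 0.6303969  -0.14664871  0.071     ]] 0.23379236330030642 yaw -0.20148180790856254
[[ 0.67545692  0.07214089  0.057     ]
 [ 0.6591356  -0.00990513  0.057     ]
 [ 0.63264868 -0.13797107  0.057     ]]
(array([0.6745976 , 0.09054258, 0.06267446]), np.float64(0.0006515737826539257))
(array([0.68055481, 0.08213038, 0.06420409]), np.float64(0.011931277859489471))
(array([ 0.65829793, -0.02583116,  0.01324951]), np.float64(0.0012634189243921241))
```

```bash
cat >> h.py <<'E'
from scipy.spatial.transform import Rotation as Ro
from scipy.optimize import minimize
W=np.array([[x,y,z] for y in(-.019,.019) for x,z in((.09,0),(.09,.004),(-.043,.023),(-.09,.023),(-.09,0))])
def wpts(x,y,a,z=0):
    return W@Ro.from_euler('z',a).as_matrix().T+[x,y,z]
def fitw(ims,x0,z=0,roi=120):
    ms={}
    for c,I in ims.items():
        hsv=cv2.cvtColor(I,cv2.COLOR_RGB2HSV); m=cv2.inRange(hsv,(4,130,50),(18,255,255))
        q=proj(c,wpts(*x0,z)); k=np.zeros_like(m); a,b=q.min(0)-12,q.max(0)+12
        k[int(max(a[1],0)):int(b[1]),int(max(a[0],0)):int(b[0])]=255
        ms[c]=cv2.GaussianBlur((m&k).astype(np.float32)/255,(0,0),.7)
    def cost(v):
        t=0
        for c,m in ms.items():
            q=proj(c,wpts(*(np.array(v)*[1,1,1]),z)); h=cv2.convexHull(q.astype(np.float32))
            r=np.zeros((480,640),np.uint8); cv2.fillConvexPoly(r,np.round(h*64).astype(np.int32),255,cv2.LINE_AA,6)
            t+=np.abs(cv2.GaussianBlur(r.astype(np.float32)/255,(0,0),.7)-m).sum()/m.sum()
        return t
    sx=np.array([x0]+[[x0[0]+.008,x0[1],x0[2]],[x0[0],x0[1]+.008,x0[2]],[x0[0],x0[1],x0[2]+.06]])
    r=minimize(cost,x0,method='Nelder-Mead',options=dict(initial_simplex=sx,xatol=2e-4,fatol=1e-5))
    return r.x,r.fun
E
python3 - <<'E'
from h import *
I={c:cv2.imread(f'pics/{c}0.png')[:,:,::-1].copy() for c in('top','scene')}
print(fitw(I,[.467,-.246,.44])); 
for c in I: print(c,fitw({c:I[c]},[.467,-.246,.44]))
r=Ro.from_quat(ctrl.read_state()['ee_rot']).as_matrix();print(r.round(3))
E
```

```text
(array([ 0.46507968, -0.24388522,  0.41995193]), np.float64(0.2795860171318054))
top (array([ 0.46700091, -0.24371671,  0.42057931]), np.float64(0.15008054673671722))
scene (array([ 0.46603865, -0.24251248,  0.40683678]), np.float64(0.12293179333209991))
[[ 0.9    0.     0.436]
 [-0.436  0.     0.9  ]
 [ 0.    -1.     0.   ]]
```

Request:
move_arm:
  targets:
    - [[1,0.02,-0.041,0,0,0,-0.11],[1,0.04,-0.08,0,0,0,-0.22],[1,0.06,-0.115,0,0,0,-0.33],[1,0.08,-0.15,0,0,0,-0.44],[1,0.1,-0.185,0,0,0,-0.55],[1,0.12,-0.22,0,0,0,-0.66],[1,0.14,-0.255,0,0,0,-0.77],[1,0.155,-0.29,0,0,0,-0.88],[1,0.17,-0.325,0,0,0,-1.0],[1,0.18,-0.36,0,0,0,-1.12]]

```text
t: 1.73
tool_pos: [0.4535, 0.2007, 0.2062]
ee_rot: [0.498, -0.501, 0.502, -0.499]
wrist_force: [1.0, -0.0, 0.6]
grip_width: 0.0853
```

Request:
move_arm:
  targets:
    - [[1,0,-0.04,0,0,0,-0.12],[1,0,-0.08,0,0,0,-0.24],[1,0,-0.12,0,0,0,-0.36],[1,0,-0.16,0,0,0,-0.48],[1,0,-0.2,0,0,0,-0.6],[1,-0.01,-0.24,0,0,0,-0.71],[1,-0.02,-0.28,0,0,0,-0.82],[1,-0.03,-0.32,0,0,0,-0.93],[1,-0.04,-0.36,-0.01,0,0,-1.04],[1,-0.05,-0.4,-0.02,0,0,-1.15]]

```text
t: 2.57
tool_pos: [0.4026, -0.1984, 0.1872]
ee_rot: [0.145, -0.691, 0.693, -0.147]
wrist_force: [0.9, -0.8, -1.2]
grip_width: 0.0851
```

```bash
cat > st.py <<'E'
from h import *
s=ctrl.read_state();r=Ro.from_quat(s['ee_rot']).as_matrix()
print(s['t'],s['tool_pos'].round(4),'yaw x',round(np.arctan2(r[1,0],r[0,0]),4),'down',r[:,1].round(3),s['joints'].round(2),'F',s['wrist_force'].round(2),s['grip_width'],ctrl.tips_ahead)
E
python3 st.py
```

```text
2.5667 [ 0.4026 -0.1984  0.1872] yaw x -2.7264 down [ 0.003 -0.002 -1.   ] [-0.61 -0.16  2.03  0.    1.26  0.54] F [ 0.86 -0.79 -1.16] 0.0850720652784526 0.008
```

Request:
move_arm:
  targets:
    - [[1,-0.002,-0.038,-0.02,0,0,0],[1,-0.004,-0.076,-0.04,0,0,0],[1,-0.004,-0.076,-0.075,0,0,0],[1,-0.004,-0.076,-0.11,0,0,0],[1,-0.004,-0.076,-0.135,0,0,0],[1,-0.004,-0.076,-0.155,0,0,0],[1,-0.004,-0.076,-0.165,0,0,0],[1,-0.004,-0.076,-0.172,0,0,0],[1,-0.004,-0.076,-0.172,0,0,0]]

```text
t: 3.32
tool_pos: [0.3982, -0.2715, 0.0133]
ee_rot: [-0.148, 0.692, -0.691, 0.147]
wrist_force: [-0.1, -0.4, 0.5]
grip_width: 0.0855
```

```bash
python3 st.py; python3 - <<'E'
from h import *
s=cap('scene','s1.png')
cv2.imwrite('pics/s1c.png',cv2.resize(s[200:340,150:330,::-1],None,fx=4,fy=4))
E
```

```text
3.3167 [ 0.3982 -0.2715  0.0133] yaw x -2.7207 down [-0.001  0.001 -1.   ] [-0.74  0.18  2.07  0.    0.89  0.41] F [-0.06 -0.39  0.51] 0.085491040332067 0.008
```

View pics/s1c.png

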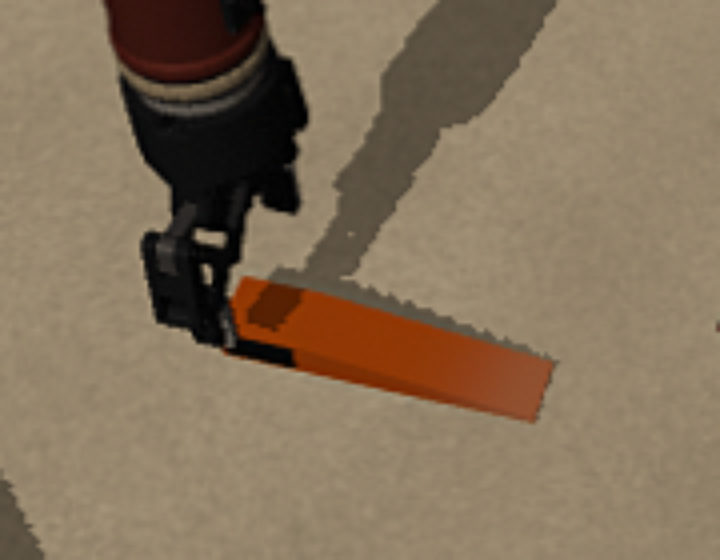

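The fingers straddle the heel block, with the thin end pointing away to the right in the crop. Closing now.

Request:
move_arm:
  targets:
    - [[-1,0,0,0,0,0,0],[-1,0,0,0,0,0,0],[-1,0,0,0,0,0,0],[-1,0,0,0,0,0,0],[-1,0,0,0,0,0,0],[-1,0,0,0,0,0,0],[-1,0,0,0,0,0,0],[-1,0,0,0,0,0,0],[-1,0,0,0,0,0,0],[-1,0,0,0,0,0,0]]
  grip_force: 30

```text
t: 4.2
tool_pos: [0.3986, -0.2719, 0.0141]
ee_rot: [-0.148, 0.692, -0.691, 0.148]
wrist_force: [-0.2, -0.6, 0.1]
grip_width: 0.0003
```

```bash
python3 st.py; python3 - <<'E'
from h import *
I={'scene':cap('scene','s2.png'),'top':cap('top','t2.png')}
print(fitw(I,[.466,-.243,.42]))
s=I['scene']
cv2.imwrite('pics/s2c.png',cv2.resize(s[200:340,150:330,::-1],None,fx=4,fy=4))
E
```

```text
4.2 [ 0.3986 -0.2719  0.0141] yaw x -2.7208 down [-0.  0. -1.] [-0.74  0.18  2.07 -0.    0.89  0.41] F [-0.19 -0.62  0.14] 0.00028089172311416215 0.008
(array([ 0.46499132, -0.24406794,  0.42738769]), np.float64(0.7240059971809387))
```

View pics/s2c.png

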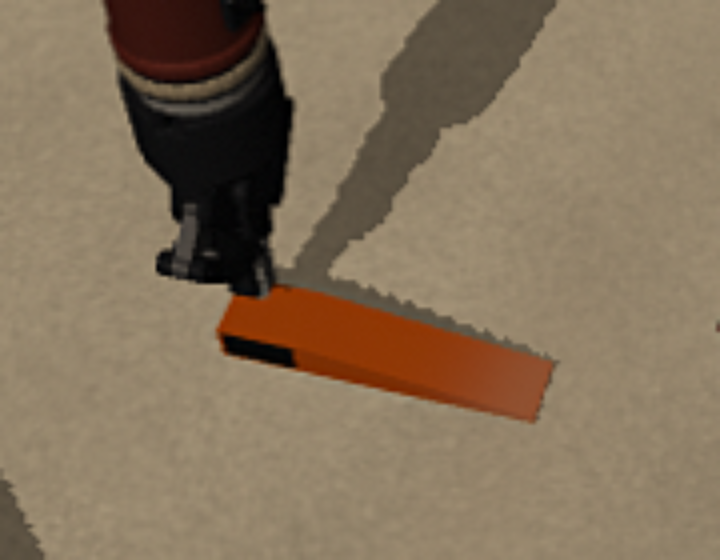

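```bash
python3 - <<'E'
from h import *
s=ctrl.read_state();p=s['tool_pos']
for c,f,x0,y0,k in(('scene','s2',150,200,4),('top','t2',340,220,5)):
    I=cv2.imread(f'pics/{f}.png'); J=cv2.resize(I[y0:y0+140,x0:x0+150],None,fx=k,fy=k)
    for q in proj(c,[p-[0,0,.008],p+[0,0,.05]]): print(c,q); cv2.circle(J,tuple(int(v) for v in (q-[x0,y0])*k),4,(255,0,255),-1)
    for q in proj(c,wpts(.466,-.2435,.42)): cv2.circle(J,tuple(int(v) for v in (q-[x0,y0]+.5)*k),3,(255,255,0),-1)
    cv2.imwrite(f'pics/d_{c}.png',J)
E
```

```text
scene [215.30647459 280.83550831]
scene [211.17466172 264.96423587]
top [393.2825529  301.38949127]
top [396.23931673 301.88473897]
```

View pics/d_scene.png

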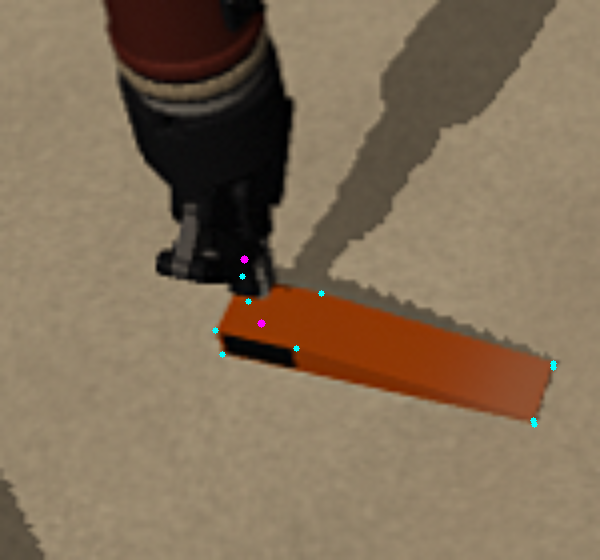

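View pics/d_top.png

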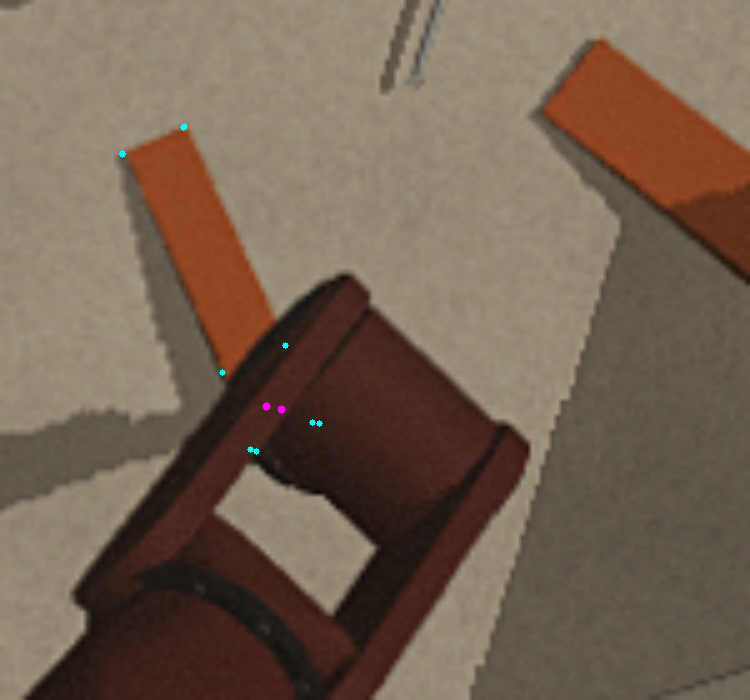

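```bash
python3 - <<'E'
from h import *
p=np.array([.3982,-.2715,0]);j=np.array([-np.sin(.42),np.cos(.42),0])
for z in(0,.01,.02,.03,.04,.05):
    print(z,*[(proj('scene',p+j*o+[0,0,z])[0]-[150,200])*4 for o in(-.0427,.0427)], (proj('scene',p+[0,0,z])[0]-[150,200])*4)
E
```

```text
0 [233.80302322 390.74862894] [290.81171828 269.89324461] [262.97546727 328.82560323]
0.01 [230.76983051 380.48935701] [288.35984032 259.26267601] [260.24566279 318.36213531]
0.02 [227.69291103 370.07207659] [285.87497601 248.47834391] [257.47784341 307.74252566]
0.03 [224.57136975 359.49329666] [283.35650417 237.5370869 ] [254.67126258 296.96344673]
0.04 [221.40428911 348.74942865] [280.8037897  226.43566247] [251.82515601 286.02148181]
0.05 [218.19072843 337.83678318] [278.2161832  215.17074466] [248.93874115 274.91312236]
```

Request:
move_arm:
  targets:
    - [[1,0,0,0,0,0,0],[1,0,0,0,0,0,0],[1,0,0,0,0,0,0],[1,0,0,0,0,0,0],[1,0,0,0,0,0,0],[1,0,0,0,0,0,0],[1,0,0,0,0,0,0],[1,0,0,0,0,0,0]]

```text
t: 4.97
tool_pos: [0.3986, -0.272, 0.0142]
ee_rot: [0.148, -0.692, 0.692, -0.148]
wrist_force: [-0.1, -0.0, -0.1]
grip_width: 0.0851
```

The fingers shut above the wedge. The picture puts the fingertips at z≈0.03 when shut and 0.043 when open, about 24 mm higher than the tool data implies. I'm lowering carefully and watching the force.

Request:
move_arm:
  targets:
    - [[1,0,0,-0.006,0,0,0],[1,0,0,-0.012,0,0,0],[1,0,0,-0.017,0,0,0],[1,0,0,-0.02,0,0,0],[1,0,0,-0.02,0,0,0]]

```text
t: 5.38
tool_pos: [0.3977, -0.2711, -0.0072]
ee_rot: [-0.148, 0.692, -0.691, 0.147]
wrist_force: [-0.9, 1.0, 0.6]
grip_width: 0.0853
```

```bash
python3 st.py; python3 - <<'E'
from h import *
s=cap('scene','s3.png')
cv2.imwrite('pics/s3c.png',cv2.resize(s[200:340,150:330,::-1],None,fx=4,fy=4))
E
```

```text
5.3833 [ 0.3977 -0.2711 -0.0072] yaw x -2.7209 down [-0.002  0.002 -1.   ] [-0.74  0.22  2.07  0.    0.85  0.41] F [-0.85  1.03  0.61] 0.08530841460232194 0.008
```

View pics/s3c.png

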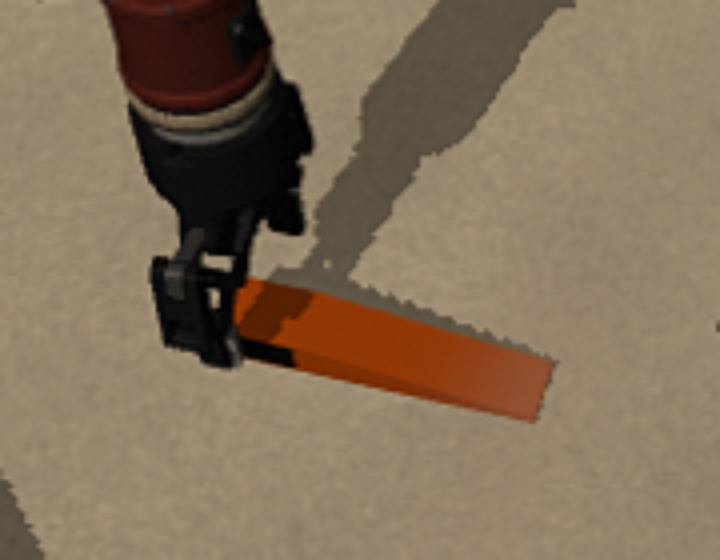

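The near fingertip is now at crop (228,366), so z≈0.023. I'll go 9 mm lower and close.

Request:
move_arm:
  targets:
    - [[1,0,0,-0.004,0,0,0],[1,0,0,-0.009,0,0,0],[-1,0,0,-0.009,0,0,0],[-1,0,0,-0.009,0,0,0],[-1,0,0,-0.009,0,0,0],[-1,0,0,-0.009,0,0,0],[-1,0,0,-0.009,0,0,0],[-1,0,0,-0.009,0,0,0],[-1,0,0,-0.009,0,0,0]]

```text
t: 6.18
tool_pos: [0.3991, -0.2725, -0.0144]
ee_rot: [0.147, -0.691, 0.692, -0.148]
wrist_force: [1.3, 0.2, 2.4]
grip_width: 0.0383
```

```bash
python3 st.py; python3 - <<'E'
from h import *
s=cap('scene','s4.png')
print(fitw({'scene':s},[.466,-.243,.42]))
cv2.imwrite('pics/s4c.png',cv2.resize(s[200:340,150:330,::-1],None,fx=4,fy=4))
E
```

```text
6.1833 [ 0.3991 -0.2725 -0.0144] yaw x -2.7208 down [ 0.001 -0.001 -1.   ] [-0.74  0.24  2.07 -0.    0.83  0.41] F [1.31 0.15 2.4 ] 0.038291958713918446 0.008
(array([ 0.46516869, -0.24199301,  0.38856491]), np.float64(0.2220500409603119))
```

View pics/s4c.png

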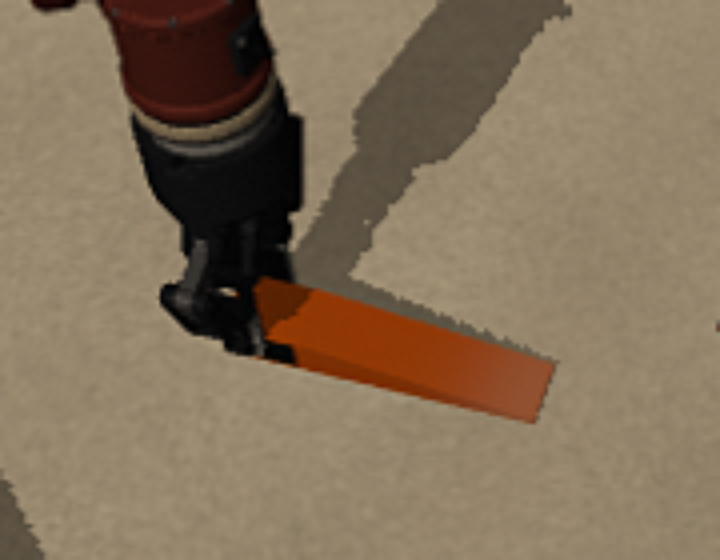

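Request:
move_arm:
  targets:
    - [[-1,0,0,0,0,0,0],[-1,0,0.0,0.01,0,0,0],[-1,0,0.02,0.02,0,0,-0.05],[-1,0.01,0.05,0.02,0,0,-0.12],[-1,0.02,0.085,0.02,0,0,-0.2],[-1,0.03,0.12,0.02,0,0,-0.28],[-1,0.04,0.155,0.02,0,0,-0.36],[-1,0.05,0.19,0.02,0,0,-0.44],[-1,0.06,0.225,0.02,0,0,-0.52],[-1,0.06,0.25,0.02,0,0,-0.58]]
  grip_force: 60

```text
t: 7.07
tool_pos: [0.4595, -0.0194, 0.0056]
ee_rot: [0.057, 0.705, -0.705, -0.057]
wrist_force: [1.0, -0.6, -1.3]
grip_width: 0.0372
```

Request:
move_arm:
  targets:
    - [[-1,0.008,0.015,0,0,0,-0.02],[-1,0.016,0.028,0,0,0,-0.041],[-1,0.016,0.028,0,0,0,-0.041],[-1,0.016,0.028,-0.008,0,0,-0.041],[-1,0.016,0.028,-0.014,0,0,-0.041],[-1,0.016,0.028,-0.017,0,0,-0.041],[-1,0.016,0.028,-0.017,0,0,-0.041]]

```text
t: 7.65
tool_pos: [0.4727, 0.0055, -0.0133]
ee_rot: [-0.07, -0.704, 0.704, 0.072]
wrist_force: [-0.1, 0.4, -2.3]
grip_width: 0.0371
```

```bash
python3 st.py; python3 - <<'E'
from h import *
s=cap('scene','s5.png');t=cap('top','t5.png')
o=np.array([.655,-.032]);c,d=np.cos(-.2015),np.sin(-.2015);w=o+[-.11*c,-.11*d]
print(w);r=fitw({'scene':s},[*w,-.2015],.003);print(r)
J=cv2.resize(s[170:330,210:400,::-1],None,fx=4,fy=4)
for q in proj('scene',wpts(*w,-.2015)): cv2.circle(J,tuple(int(v) for v in (q-[210,170]+.5)*4),2,(255,255,0),-1)
cv2.imwrite('pics/s5c.png',J)
cv2.imwrite('pics/t5c.png',cv2.resize(t[180:320,240:420,::-1],None,fx=4,fy=4))
E
```

```text
7.65 [ 0.4727  0.0055 -0.0133] yaw x 2.9403 down [-0.003  0.    -1.   ] [-0.14  0.22  2.09 -0.    0.83  1.64] F [-0.11  0.42 -2.27] 0.037140067655386313 0.008
[ 0.54722558 -0.00998469]
(array([ 0.54140139, -0.00896749, -0.22733956]), np.float64(0.22515064477920532))
```

View pics/s5c.png

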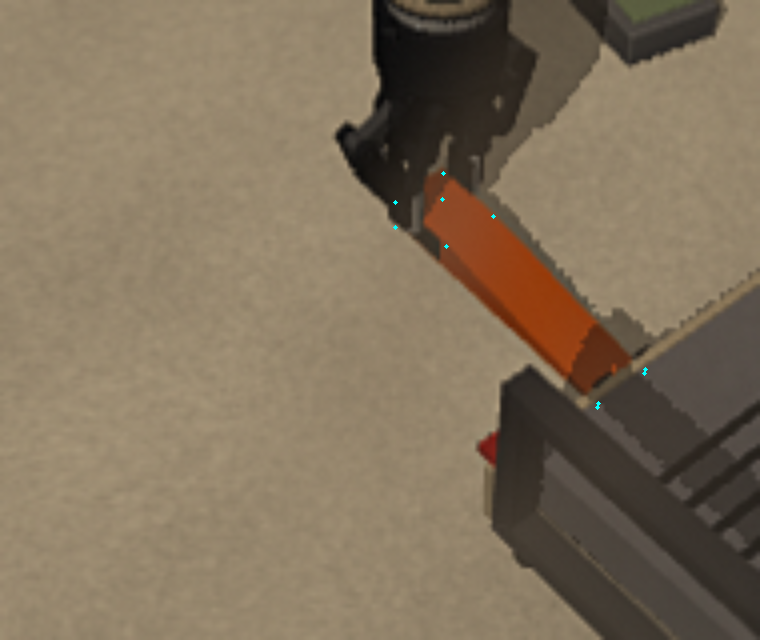

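View pics/t5c.png

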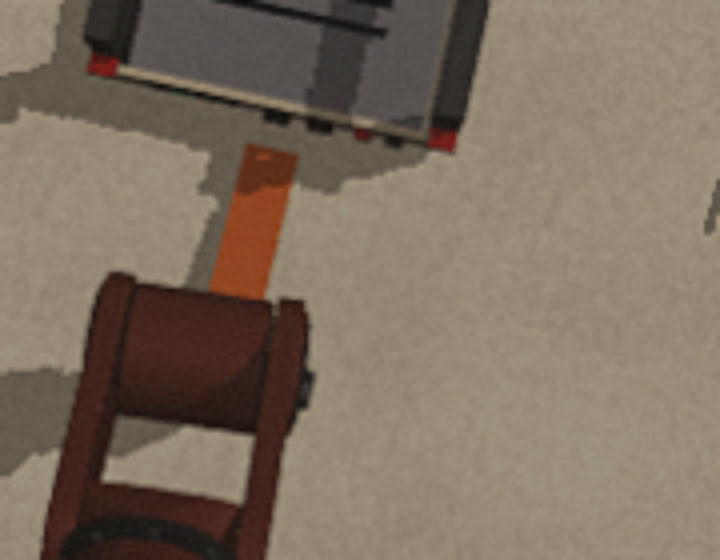

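```bash
python3 - <<'E'
from h import *
o=np.array([.655,-.032]);x=np.array([np.cos(-.2015),np.sin(-.2015)]);y=np.array([-x[1],x[0]])
px=np.array([[246,146],[299,156],[212,290],[266,299]])/4+[240,180]-.4
for p,z in zip(px,(.006,.006,.02,.02)):
    P=at_z('top',[p],z)[0,:2]-o; print(P@x,P@y)
A=at_z('top',[[265.4,196],[350.2,214.6]],.071)[:,:2]-o; print(A@x,A@y)
E
```

```text
-0.02465575481287543 0.015400930910367962
-0.023635605974022776 -0.022414038920294962
-0.12923291211146098 0.016021345809734973
-0.1273593952106895 -0.021774752037190048
[ 0.00047304 -0.000271  ] [ 0.11802416 -0.11623839]
```

Request:
move_arm:
  targets:
    - [[-1,0.001,0.003,-0.002,0,0,0],[-1,0.01,0.001,-0.002,0,0,0],[-1,0.02,-0.001,-0.002,0,0,0],[-1,0.03,-0.003,-0.002,0,0,0],[-1,0.04,-0.005,-0.002,0,0,0],[-1,0.05,-0.007,-0.002,0,0,0],[-1,0.05,-0.007,-0.002,0,0,0],[-1,0.05,-0.007,-0.002,0,0,0]]

```text
t: 8.42
tool_pos: [0.5256, -0.0012, -0.0138]
ee_rot: [0.071, 0.704, -0.704, -0.071]
wrist_force: [-0.1, 0.2, -0.0]
grip_width: 0.0373
```

```bash
python3 st.py; python3 - <<'E'
from h import *
s=cap('scene','s6.png');t=cap('top','t6.png')
J=cv2.resize(s[170:330,210:400,::-1],None,fx=4,fy=4)
cv2.imwrite('pics/s6c.png',J)
E
```

```text
8.4167 [ 0.5256 -0.0012 -0.0138] yaw x 2.9412 down [ 0. -0. -1.] [-0.14  0.31  1.97  0.    0.86  1.64] F [-0.05  0.17 -0.02] 0.0372873187226297 0.008
```

View pics/s6c.png

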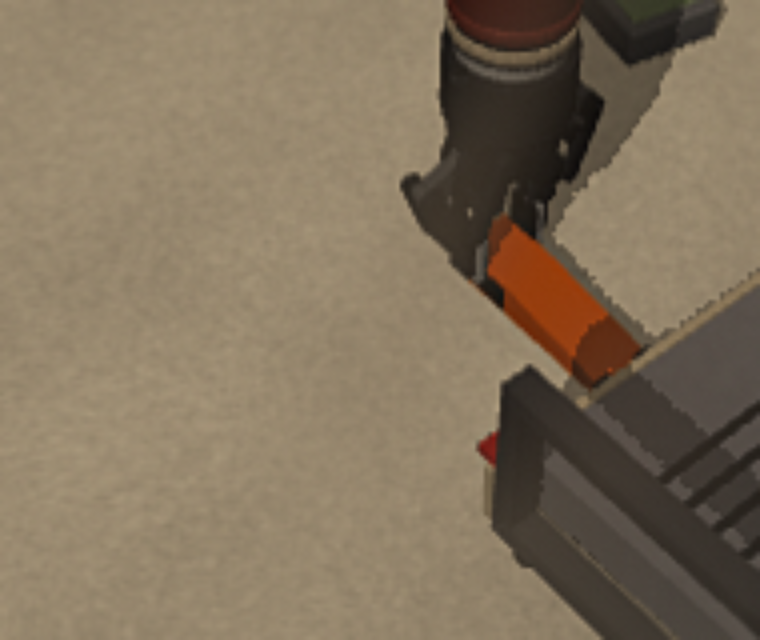

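Request:
move_arm:
  targets:
    - [[-1,0,0,-0.001,0,0,0],[-1,0.002,-0.0004,-0.001,0,0,0],[-1,0.004,-0.0008,-0.001,0,0,0],[-1,0.006,-0.0012,-0.001,0,0,0],[-1,0.008,-0.0016,-0.001,0,0,0],[-1,0.01,-0.002,-0.001,0,0,0],[-1,0.01,-0.002,-0.001,0,0,0]]

```text
t: 9.1
tool_pos: [0.5344, -0.0028, -0.0141]
ee_rot: [0.07, 0.704, -0.704, -0.071]
wrist_force: [-2.7, 0.9, 5.3]
grip_width: 0.0372
```

```bash
python3 st.py
```

```text
9.1 [ 0.5344 -0.0028 -0.0141] yaw x 2.9416 down [-0.001  0.    -1.   ] [-0.14  0.33  1.95 -0.    0.86  1.63] F [-2.72  0.88  5.26] 0.037199943019456054 0.008
```

Request:
move_arm:
  targets:
    - [[-1,0,0,0.0007,0,0,0],[-1,0.002,-0.0004,0.0007,0,0,0],[-1,0.004,-0.0008,0.0007,0,0,0],[-1,0.006,-0.0012,0.0007,0,0,0],[-1,0.008,-0.0016,0.0007,0,0,0],[-1,0.01,-0.002,0.0007,0,0,0],[-1,0.01,-0.002,0.0007,0,0,0]]

```text
t: 9.68
tool_pos: [0.5456, -0.0052, -0.0141]
ee_rot: [-0.071, -0.704, 0.704, 0.07]
wrist_force: [0.6, 0.0, 2.1]
grip_width: 0.0372
```

```bash
python3 st.py
```

```text
9.6833 [ 0.5456 -0.0052 -0.0141] yaw x 2.9413 down [ 0.001 -0.    -1.   ] [-0.14  0.34  1.93 -0.    0.87  1.63] F [0.65 0.04 2.14] 0.037234123689305204 0.008
```

No foot contact yet, so I continue.

Request:
move_arm:
  targets:
    - [[-1,0.002,-0.0004,0,0,0,0],[-1,0.004,-0.0008,0,0,0,0],[-1,0.006,-0.0012,0,0,0,0],[-1,0.008,-0.0016,0,0,0,0],[-1,0.01,-0.002,0,0,0,0],[-1,0.01,-0.002,0,0,0,0]]

```text
t: 10.18
tool_pos: [0.5556, -0.0072, -0.0141]
ee_rot: [-0.071, -0.704, 0.704, 0.07]
wrist_force: [0.3, -0.2, 1.7]
grip_width: 0.0372
```

Request:
move_arm:
  targets:
    - [[-1,0.002,-0.0004,0,0,0,0],[-1,0.004,-0.0008,0,0,0,0],[-1,0.006,-0.0012,0,0,0,0],[-1,0.008,-0.0016,0,0,0,0],[-1,0.008,-0.0016,0,0,0,0]]

```text
t: 10.6
tool_pos: [0.5635, -0.0088, -0.0141]
ee_rot: [-0.071, -0.704, 0.704, 0.07]
wrist_force: [-0.4, -0.2, 2.1]
grip_width: 0.0369
```

```bash
python3 st.py
```

```text
10.6 [ 0.5635 -0.0088 -0.0141] yaw x 2.9413 down [ 0.002 -0.    -1.   ] [-0.14  0.38  1.88  0.    0.88  1.63] F [-0.42 -0.21  2.13] 0.036916690357104605 0.008
```

Request:
move_arm:
  targets:
    - [[-1,0.002,-0.0004,0,0,0,0],[-1,0.004,-0.0008,0,0,0,0],[-1,0.006,-0.0012,0,0,0,0],[-1,0.006,-0.0012,0,0,0,0]]

```text
t: 10.93
tool_pos: [0.5689, -0.0098, -0.0141]
ee_rot: [0.071, 0.704, -0.704, -0.071]
wrist_force: [-1.8, -0.4, 4.1]
grip_width: 0.0373
```

Request:
move_arm:
  targets:
    - [[-1,0.002,-0.0004,0,0,0,0],[-1,0.004,-0.0008,0,0,0,0],[-1,0.006,-0.0012,0,0,0,0],[-1,0.006,-0.0012,0,0,0,0]]

```text
t: 11.27
tool_pos: [0.5712, -0.0103, -0.0142]
ee_rot: [0.068, 0.704, -0.703, -0.074]
wrist_force: [-10.8, 2.4, 12.7]
grip_width: 0.037
```

```bash
python3 st.py; python3 - <<'E'
from h import *
s=cap('scene','s7.png');t=cap('top','t7.png')
J=cv2.resize(s[170:330,250:440,::-1],None,fx=4,fy=4)
cv2.imwrite('pics/s7c.png',J)
E
```

```text
11.2667 [ 0.5712 -0.0103 -0.0142] yaw x 2.9415 down [-0.008  0.001 -1.   ] [-0.14  0.39  1.86  0.    0.9   1.63] F [-10.84   2.4   12.74] 0.03696975431327592 0.008
```

View pics/s7c.png

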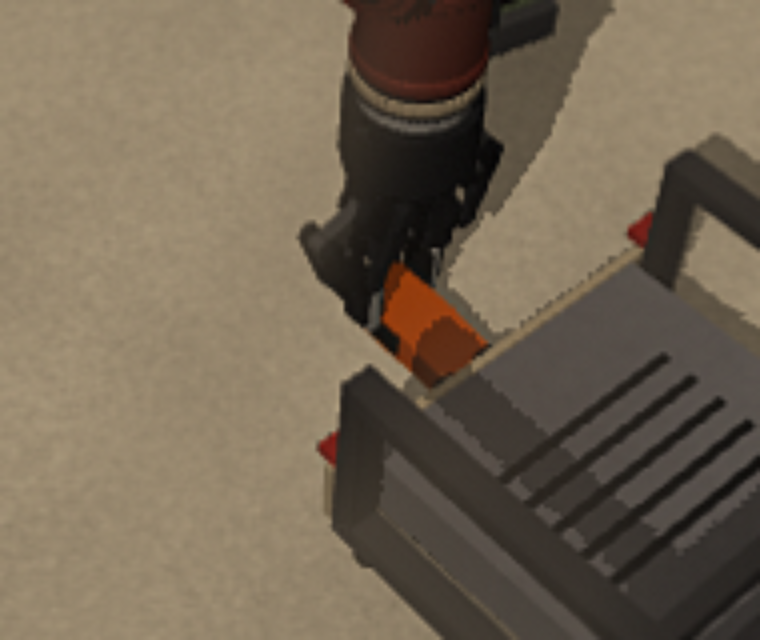

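Request:
move_arm:
  targets:
    - [[1,-0.004,0.0008,0,0,0,0],[1,-0.004,0.0008,0,0,0,0],[1,-0.004,0.0008,0,0,0,0],[1,-0.004,0.0008,0,0,0,0],[1,-0.004,0.0008,0.02,0,0,0],[1,-0.004,0.0008,0.04,0,0,0],[1,-0.02,0.004,0.05,0,0,0],[1,-0.04,0.008,0.05,0,0,0],[1,-0.054,0.011,0.05,0,0,0],[-1,-0.054,0.011,0.04,0,0,0]]

```text
t: 12.2
tool_pos: [0.52, 0.0004, 0.0269]
ee_rot: [0.071, 0.704, -0.704, -0.07]
wrist_force: [0.2, -0.0, 0.2]
grip_width: 0.0755
```

Request:
move_arm:
  targets:
    - [[-1,0,0,0,0,0,0],[-1,0,0,0,0,0,0],[-1,0,0,0,0,0,0],[-1,0,0,0,0,0,0],[-1,0,0,-0.015,0,0,0],[-1,0,0,-0.03,0,0,0],[-1,0,0,-0.032,0,0,0],[-1,0,0,-0.032,0,0,0]]

```text
t: 12.87
tool_pos: [0.5199, 0.0001, -0.0071]
ee_rot: [0.07, 0.704, -0.704, -0.072]
wrist_force: [-0.1, 0.8, 0.2]
grip_width: 0.0001
```

```bash
python3 st.py; python3 - <<'E'
from h import *
s=cap('scene','s8.png');t=cap('top','t8.png')
J=cv2.resize(s[170:330,210:400,::-1],None,fx=4,fy=4)
cv2.imwrite('pics/s8c.png',J)
for c in('scene','top'):
  for q in('ear','lug'): print(c,q,[(round(r['score'],2),np.round(r['position'],1).tolist()) for r in ctrl.place_of(q,c)][:2])
E
```

```text
12.8667 [ 5.199e-01  1.000e-04 -7.100e-03] yaw x 2.9413 down [-0.002  0.    -1.   ] [-0.13  0.29  1.98  0.    0.87  1.64] F [-0.12  0.79  0.16] 7.327123322399602e-05 0.008
scene ear [(0.87, [410.3, 227.3]), (0.49, [367.6, 268.0])]
scene lug [(0.73, [410.6, 228.8])]
top ear [(0.65, [266.8, 192.9])]
top lug [(0.98, [263.1, 196.4])]
```

View pics/s8c.png

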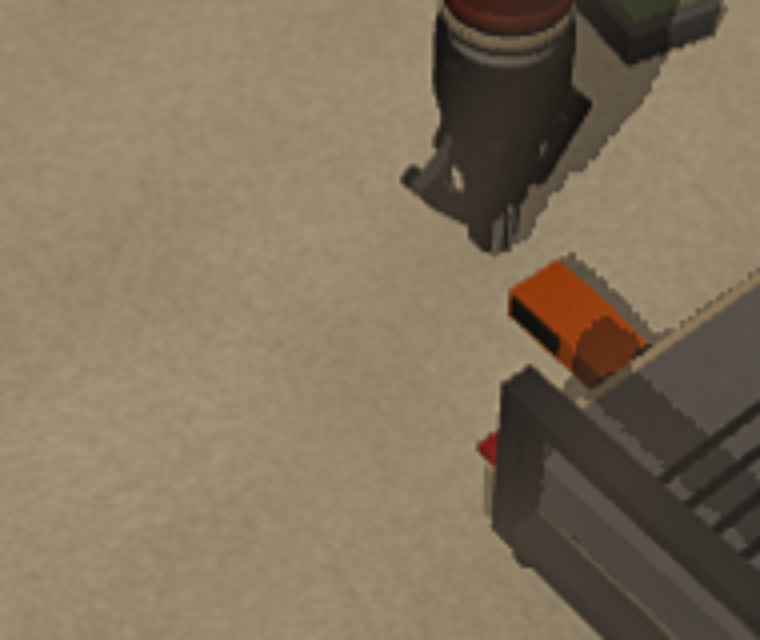

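Request:
move_arm:
  targets:
    - [[-1,0.008,-0.0016,0,0,0,0],[-1,0.016,-0.0032,0,0,0,0],[-1,0.018,-0.0036,0,0,0,0],[-1,0.02,-0.004,0,0,0,0],[-1,0.02,-0.004,0,0,0,0]]

```text
t: 13.58
tool_pos: [0.5415, -0.0042, -0.006]
ee_rot: [-0.071, -0.704, 0.704, 0.07]
wrist_force: [-0.2, 0.1, -0.7]
grip_width: -0.0001
```

Request:
move_arm:
  targets:
    - [[-1,0.001,-0.0002,0,0,0,0],[-1,0.002,-0.0004,0,0,0,0],[-1,0.003,-0.0006,0,0,0,0],[-1,0.004,-0.0008,0,0,0,0],[-1,0.004,-0.0008,0,0,0,0]]

```text
t: 14.0
tool_pos: [0.5444, -0.0047, -0.0063]
ee_rot: [0.07, 0.704, -0.704, -0.071]
wrist_force: [0.3, -0.3, -0.3]
grip_width: -0.0
```

Request:
move_arm:
  targets:
    - [[-1,0.001,-0.0002,0,0,0,0],[-1,0.002,-0.0004,0,0,0,0],[-1,0.003,-0.0006,0,0,0,0],[-1,0.004,-0.0008,0,0,0,0],[-1,0.004,-0.0008,0,0,0,0]]

```text
t: 14.42
tool_pos: [0.5451, -0.0049, -0.0072]
ee_rot: [0.068, 0.704, -0.703, -0.073]
wrist_force: [-7.2, 1.4, 3.1]
grip_width: -0.0005
```

Request:
move_arm:
  targets:
    - [[-1,0.0005,-0.0001,0,0,0,0],[-1,0.001,-0.0002,0,0,0,0],[-1,0.001,-0.0002,0,0,0,0],[-1,0.001,-0.0002,0,0,0,0]]

```text
t: 14.75
tool_pos: [0.5459, -0.0051, -0.0072]
ee_rot: [0.068, 0.704, -0.703, -0.073]
wrist_force: [-6.6, 1.0, 3.1]
grip_width: 0.0003
```

```bash
python3 st.py; python3 - <<'E'
from h import *
s=cap('scene','s9.png')
J=cv2.resize(s[170:330,250:440,::-1],None,fx=4,fy=4)
cv2.imwrite('pics/s9c.png',J)
E
```

```text
14.75 [ 0.5459 -0.0051 -0.0072] yaw x 2.9415 down [-0.008  0.001 -1.   ] [-0.14  0.34  1.92  0.    0.89  1.63] F [-6.63  1.05  3.13] 0.0003218686366178219 0.008
```

View pics/s9c.png

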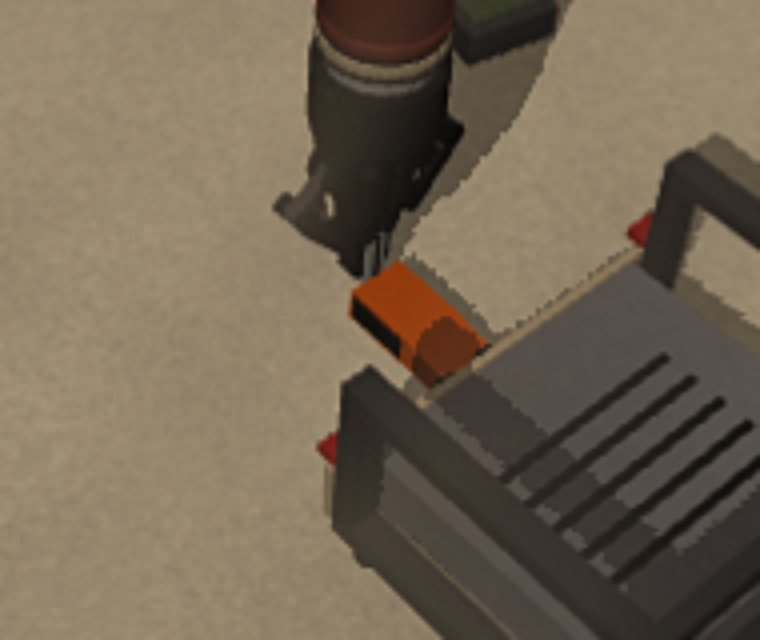

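Request:
move_arm:
  targets:
    - [[-1,0.001,-0.0002,0,0,0,0],[-1,0.002,-0.0004,0,0,0,0],[-1,0.003,-0.0006,0,0,0,0],[-1,0.004,-0.0008,0,0,0,0],[-1,0.005,-0.001,0,0,0,0],[-1,0.006,-0.0012,0,0,0,0]]

```text
t: 15.3
tool_pos: [0.5518, -0.0062, -0.0073]
ee_rot: [0.068, 0.704, -0.703, -0.074]
wrist_force: [-6.5, 2.1, 2.9]
grip_width: 0.0001
```

Request:
move_arm:
  targets:
    - [[-1,0.001,-0.0002,0,0,0,0],[-1,0.002,-0.0004,0,0,0,0],[-1,0.003,-0.0006,0,0,0,0],[-1,0.004,-0.0008,0,0,0,0],[-1,0.005,-0.001,0,0,0,0],[-1,0.006,-0.0012,0,0,0,0]]

```text
t: 15.8
tool_pos: [0.5578, -0.0074, -0.0073]
ee_rot: [0.068, 0.704, -0.703, -0.074]
wrist_force: [-6.3, 1.1, 3.5]
grip_width: 0.0001
```

```bash
python3 st.py; python3 - <<'E'
from h import *
s=cap('scene','s10.png')
J=cv2.resize(s[170:330,250:440,::-1],None,fx=4,fy=4)
cv2.imwrite('pics/s10c.png',J)
E
```

```text
15.8 [ 0.5578 -0.0074 -0.0073] yaw x 2.9416 down [-0.008  0.001 -1.   ] [-0.14  0.36  1.89  0.    0.9   1.63] F [-6.27  1.1   3.51] 9.710483394498953e-05 0.008
```

View pics/s10c.png

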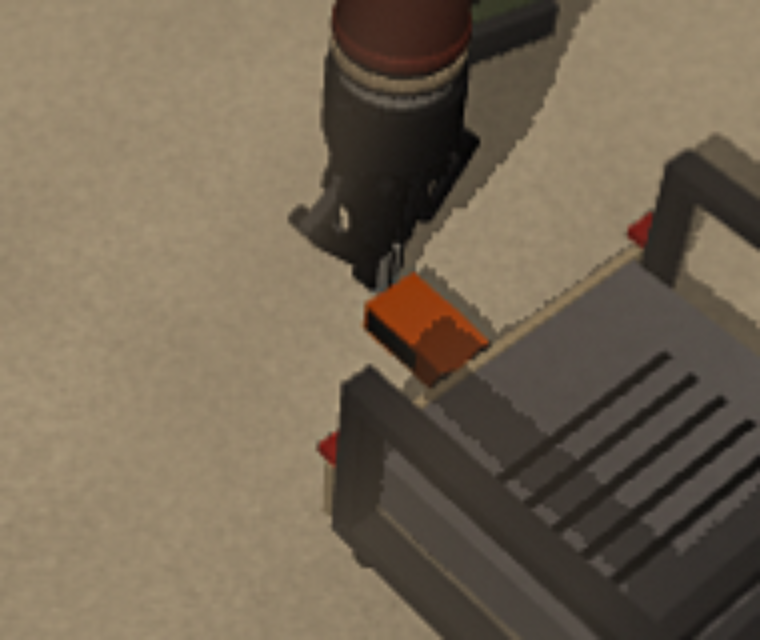

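Request:
move_arm:
  targets:
    - [[-1,0.001,-0.0002,0,0,0,0],[-1,0.002,-0.0004,0,0,0,0],[-1,0.003,-0.0006,0,0,0,0],[-1,0.004,-0.0008,0,0,0,0],[-1,0.005,-0.001,0,0,0,0],[-1,0.006,-0.0012,0,0,0,0],[-1,0.007,-0.0014,0,0,0,0],[-1,0.008,-0.0016,0,0,0,0]]

```text
t: 16.52
tool_pos: [0.5659, -0.009, -0.0073]
ee_rot: [0.068, 0.704, -0.703, -0.074]
wrist_force: [-6.1, 1.6, 3.0]
grip_width: -0.0
```

Request:
move_arm:
  targets:
    - [[-1,0.001,-0.0002,0,0,0,0],[-1,0.002,-0.0004,0,0,0,0],[-1,0.003,-0.0006,0,0,0,0],[-1,0.004,-0.0008,0,0,0,0],[-1,0.005,-0.001,0,0,0,0],[-1,0.006,-0.0012,0,0,0,0]]

```text
t: 17.02
tool_pos: [0.5719, -0.0102, -0.0073]
ee_rot: [0.068, 0.704, -0.703, -0.074]
wrist_force: [-6.6, 1.5, 4.1]
grip_width: -0.0002
```

Request:
move_arm:
  targets:
    - [[-1,0.001,-0.0002,0,0,0,0],[-1,0.002,-0.0004,0,0,0,0],[-1,0.003,-0.0006,0,0,0,0],[-1,0.003,-0.0006,0,0,0,0]]

```text
t: 17.35
tool_pos: [0.5753, -0.0109, -0.0073]
ee_rot: [0.068, 0.704, -0.703, -0.073]
wrist_force: [-5.9, 1.2, 3.3]
grip_width: -0.0002
```

Request:
move_arm:
  targets:
    - [[-1,0.0005,-0.0001,0,0,0,0],[-1,0.001,-0.0002,0,0,0,0],[-1,0.0015,-0.0003,0,0,0,0],[-1,0.002,-0.0004,0,0,0,0],[-1,0.002,-0.0004,0,0,0,0]]

```text
t: 17.77
tool_pos: [0.5771, -0.0113, -0.0073]
ee_rot: [0.068, 0.704, -0.703, -0.073]
wrist_force: [-5.9, 1.3, 3.4]
grip_width: -0.0001
```

```bash
python3 st.py; python3 - <<'E'
from h import *
s=cap('scene','s11.png')
J=cv2.resize(s[170:330,250:440,::-1],None,fx=4,fy=4)
cv2.imwrite('pics/s11c.png',J)
print([(round(r['score'],2),np.round(r['position'],1).tolist()) for q in('ear','lug') for r in ctrl.place_of(q,'scene')])
E
```

```text
17.7667 [ 0.5771 -0.0113 -0.0073] yaw x 2.9415 down [-0.008  0.001 -1.   ] [-0.14  0.39  1.84  0.    0.92  1.63] F [-5.94  1.34  3.4 ] -0.0001391314981608172 0.008
[(0.74, [408.5, 228.4]), (0.56, [409.4, 224.3])]
```

View pics/s11c.png

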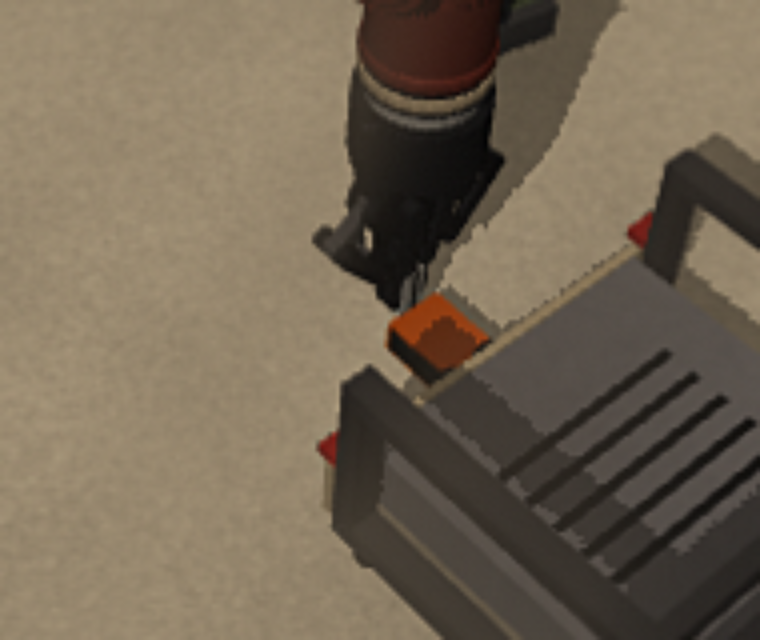

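Request:
move_arm:
  targets:
    - [[-1,0.0005,-0.0001,0,0,0,0],[-1,0.001,-0.0002,0,0,0,0],[-1,0.0015,-0.0003,0,0,0,0],[-1,0.002,-0.0004,0,0,0,0],[-1,0.002,-0.0004,0,0,0,0]]

```text
t: 18.33
tool_pos: [0.5791, -0.0117, -0.0073]
ee_rot: [0.068, 0.704, -0.703, -0.073]
wrist_force: [-6.5, 1.8, 2.1]
grip_width: -0.0003
```

Request:
move_arm:
  targets:
    - [[-1,0.0005,-0.0001,0,0,0,0],[-1,0.001,-0.0002,0,0,0,0],[-1,0.001,-0.0002,0,0,0,0]]

```text
t: 18.58
tool_pos: [0.5793, -0.0117, -0.0074]
ee_rot: [0.067, 0.704, -0.703, -0.074]
wrist_force: [-8.1, 1.2, 4.9]
grip_width: 0.0
```

Request:
move_arm:
  targets:
    - [[-1,0.0005,-0.0001,0,0,0,0],[-1,0.001,-0.0002,0,0,0,0],[-1,0.001,-0.0002,0,0,0,0]]

```text
t: 18.83
tool_pos: [0.5794, -0.0117, -0.0075]
ee_rot: [0.066, 0.704, -0.703, -0.075]
wrist_force: [-9.3, 1.1, 6.3]
grip_width: -0.0001
```

Request:
move_arm:
  targets:
    - [[-1,0.0005,-0.0001,0,0,0,0],[-1,0.001,-0.0002,0,0,0,0],[-1,0.001,-0.0002,0,0,0,0]]

```text
t: 19.08
tool_pos: [0.5795, -0.0117, -0.0078]
ee_rot: [0.066, 0.704, -0.703, -0.075]
wrist_force: [-11.5, 2.1, 6.1]
grip_width: 0.0002
```

```bash
python3 st.py; python3 - <<'E'
from h import *
s=cap('scene','s12.png')
cv2.imwrite('pics/s12c.png',cv2.resize(s[170:330,250:440,::-1],None,fx=4,fy=4))
for k in range(3): ctrl.capture('top'); print(ctrl.read_state()['wrist_force'].round(2))
E
```

```text
19.0833 [ 0.5795 -0.0117 -0.0078] yaw x 2.9416 down [-0.014  0.002 -1.   ] [-0.14  0.4   1.83  0.    0.92  1.63] F [-11.53   2.11   6.1 ] 0.0001718309298862732 0.008
[-10.48   1.82   6.36]
[-10.14   2.51   5.83]
[-10.72   1.9    6.1 ]
```

View pics/s12c.png

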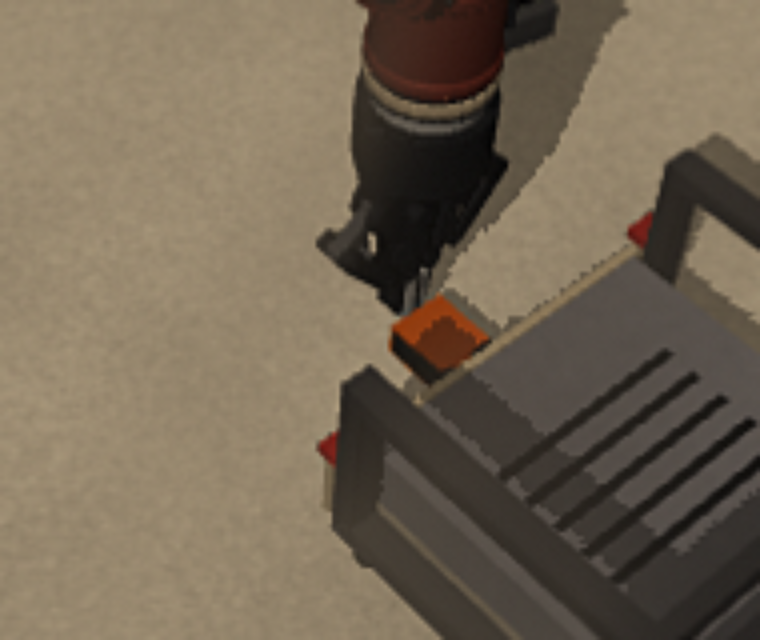

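The push is steady at about 10.6 N with hard-stop behaviour, and the wedge is square. I'm backing straight off.

Request:
move_arm:
  targets:
    - [[-1,-0.003,0.0006,0,0,0,0],[-1,-0.008,0.0016,0,0,0,0],[-1,-0.02,0.004,0,0,0,0],[-1,-0.04,0.008,0.01,0,0,0],[-1,-0.06,0.012,0.03,0,0,0],[-1,-0.09,0.018,0.06,0,0,0],[-1,-0.12,0.024,0.09,0,0,0],[-1,-0.15,0.05,0.12,0,0,0],[-1,-0.15,0.05,0.12,0,0,0]]

```text
t: 20.03
tool_pos: [0.4358, 0.0383, 0.1177]
ee_rot: [0.073, 0.704, -0.703, -0.068]
wrist_force: [0.4, 0.0, -1.2]
grip_width: -0.0003
```

```bash
python3 st.py; python3 - <<'E'
from h import *
s=cap('scene','s13.png');t=cap('top','t13.png')
cv2.imwrite('pics/s13c.png',cv2.resize(s[170:330,250:440,::-1],None,fx=4,fy=4))
a=cv2.imread('pics/top0.png');
cv2.imwrite('pics/t13c.png',np.vstack([cv2.resize(i[185:235,250:370],None,fx=6,fy=6,interpolation=cv2.INTER_CUBIC) for i in(a,t[:,:,::-1])]))
a=cv2.imread('pics/scene0.png')
cv2.imwrite('pics/e13.png',np.hstack([cv2.resize(i[215:245,390:425],None,fx=11,fy=11,interpolation=cv2.INTER_CUBIC) for i in(a,s[:,:,::-1])]))
E
```

```text
20.0333 [0.4358 0.0383 0.1177] yaw x 2.9417 down [ 0.007  0.001 -1.   ] [-0.07 -0.1   2.12  0.    1.11  1.7 ] F [ 0.44  0.05 -1.2 ] -0.0003166408974826472 0.008
```

View pics/s13c.png

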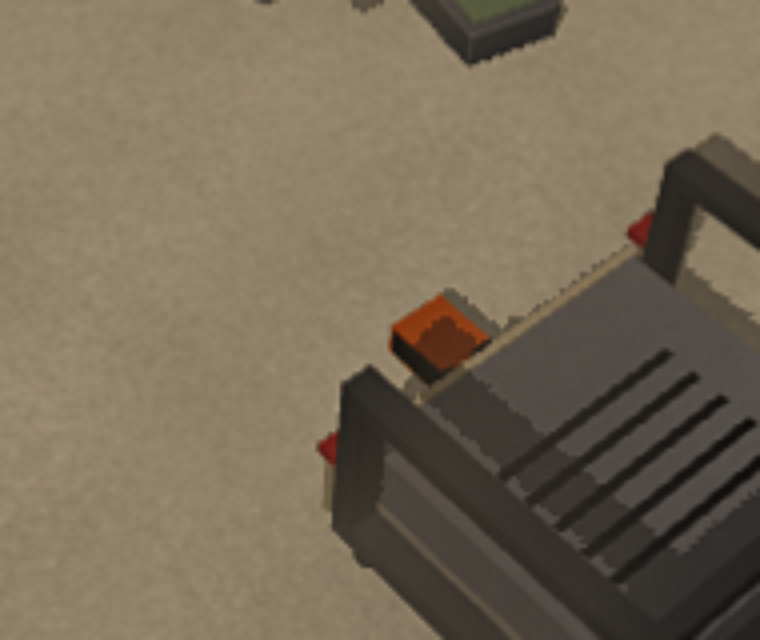

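View pics/t13c.png

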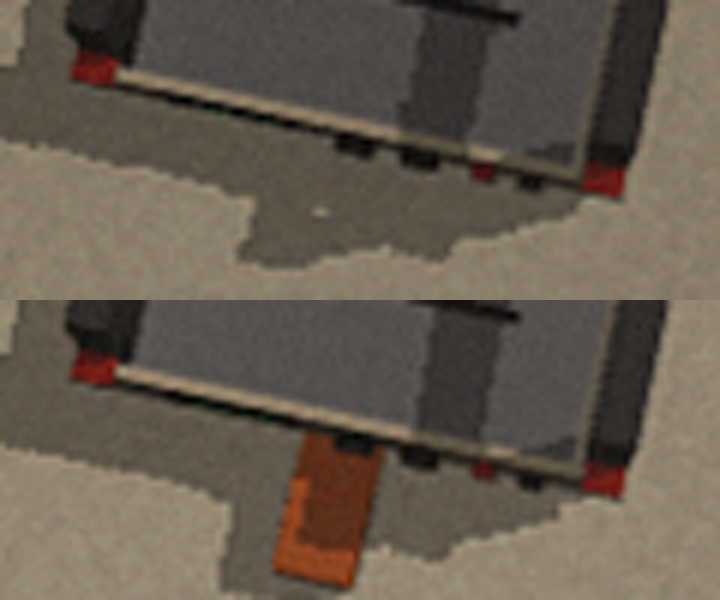

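View pics/e13.png

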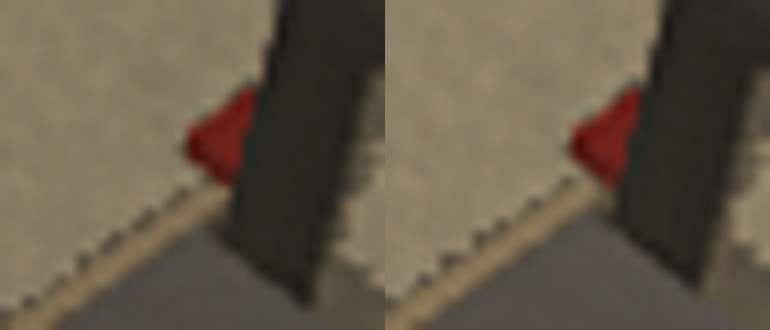

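```bash
python3 - <<'E'
from h import *
o=np.array([.655,-.032]);x=np.array([np.cos(-.2015),np.sin(-.2015)]);y=np.array([-x[1],x[0]])
px=np.array([[273,270],[352,288],[306,135],[383,148]])/6+[250,185]-.4
for p in px:
    P=at_z('top',[p],.023)[0,:2]-o; print((P@x).round(4),(P@y).round(4))
a=cv2.imread('pics/s12.png').astype(int);b=cv2.imread('pics/s13.png').astype(int)
for n,(x0,y0,x1,y1) in dict(wedge=(345,250,372,268),unit=(380,240,430,290)).items():
    print(n,np.abs(a-b)[y0:y1,x0:x1].mean())
for f in('top0','t13'):
    I=cv2.imread(f'pics/{f}.png').astype(int)
a=cv2.imread('pics/top0.png').astype(int);b=cv2.imread('pics/t13.png').astype(int)
for n,(x0,y0,x1,y1) in dict(meter=(170,250,230,320),reel=(135,185,170,215),sd=(410,165,450,240)).items(): print(n,np.abs(a-b)[y0:y1,x0:x1].mean())
E
```

```text
-0.067 0.0226
-0.0674 -0.0148
-0.0024 0.0213
-0.0007 -0.0148
wedge 2.7434842249657065
unit 2.9012
meter 11.349365079365079
reel 8.387936507936509
sd 8.220888888888888
```

```bash
python3 - <<'E'
from rig import ctrl
print(ctrl.hand_in())
E
```

```text
the job is handed in; nothing more can be done
None
```

The 180 mm orange wedge is under the module's front foot and released, the arm is clear of everything, and I handed the job in at about 20 s.

**How it went:** I gripped the wedge by the heel, squared it to the rack, laid it flat and slid it in until the foot touched. I then let go and pushed the heel from behind with the shut fingers. Raising the module took about 6.5 N. The push then climbed steeply with almost no further travel, and I stopped at a steady 10.6 N.

**Last checks:**
- **Lugs:** the ear appears in the scene view to have risen to its lug. At that resolution I can't confirm the 1 mm.
- **Position:** the wedge is about 4 mm off the middle and square to within about 0.02 rad. It showed no visible slip when I backed off.
- **Contact force:** the final force between wedge and module was not measured directly. I inferred it from the push.
- **Bystanders:** the arm never came near the meter, reel or screwdriver. My before-and-after image check was too noisy to prove they stayed put. The meter area differed slightly more than the others, which I put down to the arm's shadow but did not check.

**What went wrong or disagreed:**
- **First grasp:** the fingers closed on nothing, above the wedge. The pictures showed the fingertips about 24 mm higher than the tool data implied, so I corrected the height from the image and the second grasp held.
- **Gripped push:** the first foot contact, while still gripping, briefly read about 11 N level and 13 N upward. I released at that point.

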